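# Tuck the chopstick cover under its lip

## Robot

A 6-joint arm with a two-finger parallel gripper is mounted at the origin on the work surface. World frame = base frame: x ahead of the robot, y to its left, z up, the work surface at z = 0. Lengths are in mm, angles in degrees, forces in N, time in s.
With the tool pointing down it reaches from about 350 to 775 mm from the base axis. Payload 7.3 kg.
Tool frame: the origin (TCP) lies between the finger pads; the fingertips stand 22 mm ahead of it and the grasp point (between the pads) lies 3 mm ahead of it; z points along the fingers, y is the line along which they close (so a half turn about z gives the same grasp; the last joint's range is limited). The gripper opens to 92 mm and grips with 3 to 60 N. Pads are 19 mm wide; open, the fingers measure 130 mm over their backs; the gripper's body (75 mm by 190 mm) begins 47 mm behind the grasp point.
Start: joints at [60.791, 19.595, 87.324, -0, 73.075, -8.365], TCP at [186.795, 490.663, 248.741] pointing down, gripper open.
Joint ranges: [-145.02, 145.02], [-44.19, 115.74], [2.07, 154.8], [-57.11, 237.11], [16.16, 152.29], [-177.93, 177.93]. Speed limits (degrees/s): [147.25, 147.25, 180, 180, 180, 180].

## Interface

Orientations are given as [roll, pitch, yaw] about the fixed x, y, z axes, in that order (R = Rz(yaw) Ry(pitch) Rx(roll)).
In Python, from rig import arm, optics, workorder gives the robot as it stands. The module is installed in compiled form; this text tells all that it offers.
- The arm moves only by the tool apply_moves, never from a script. Its argument "increments" is a list of rows, each a list of 6 numbers: the shift along the tool's x, y, z in units of 25 mm (1.0 is 25 mm), then the turn, a rotation vector about the tool's x, y, z in units of 8 degrees (1.0 is 8 degrees). In form: [[tx, ty, tz, wx, wy, wz], ...]. A call has 1 to 10 rows; each row is the pose to reach, as a shift and turn from the pose commanded when the call began, along the tool's axes at that moment; what a row does not reach only later rows make up. A row lasts 1/8 s, in which the tool goes at most 62.5 mm and 10.7 degrees, less where a joint would pass 70% of its speed; a pose out of reach is approached as far as the arm can. A call with a gripper value outside its range is refused whole. "fingers" is the closure, from -1 (fully open) to 1 (shut), so that 0 is half open, set as the call begins (left out, the last holds). The fingers move at their own pace and stop on an object; the grip force is fixed at half the most. Time passes only in rows, so rows that repeat a pose let the fingers close. It gives the time, the measured TCP pose, the force, the opening and the grip force at its end, in the units of the state.
- arm.sense(): the state, without advancing time (a new reading comes with each control period).
- optics.camera(name): name is "scene" or "side" or "wrist"; returns (picture, depth): 400x640x3 uint8, blue, green, red; 400x640 float32, mm along the optical axis (not along the pixel's ray), 0 where there is no reading.
- optics.camera_model(name): a dict with "fx", "fy", "cx", "cy" (pixels), "rvec" (rotation vector, rad) and "tvec" (3), from world to camera coordinates, as OpenCV has them. Camera axes: x right, y down, z forward; pixel columns grow to the right and rows downward; lengths in mm; the calibration is good to about 2 mm. The wrist camera is an equidistant fisheye: a pixel r from the principal point sees the ray r / f radians off the axis. A picture is of the moment at which its call begins: read the wrist's pose just before it. camera_model takes no time and is no camera call; for the wrist camera it gives the pose at the moment of the call.
- workorder.hand_in(): hands the job in; it is judged then, once.
Trained networks look in the newest picture that a camera, given by its name, has taken for a name from the list of things; names that differ only in an ending like _2 or _b are one class to them, and where a whole thing is asked for, a point or a joint stands for the part that bears it (a point fixed in the world has none). Each returns a list of dicts, best first, with "p" (0 to 1); they miss things now and then, are a little off and sometimes report something else, mostly with a low value. They report only what shows in the picture. A call takes as long as a camera call.
- optics.search_frame(camera, name): "at" ([column, row] in pixels, amid what is visible of it).
- optics.mark_of(camera, name): "at" ([column, row] in pixels: a listed point, or the origin of a listed thing).
The state is a dict: "t": time; "joint_pos": joint angles; "joint_velocities": joint speeds; "effort": joint torques, N m; "tool_pos": TCP position; "ee_rot": TCP orientation; "wrist_force": force on the tool from outside, world axes, zero at the start; "ft_torque": the same for the moment, N m; "opening": opening from 0.0 (shut) to 1.0 (fully open); "grasp_force": force on a finger pad.
Only numpy, scipy, OpenCV 4.12 (cv2) and the standard library are available. Lean on these libraries where they do the work, as an engineer would, in place of code of your own. Each camera call takes 0.05 s, during which the arm holds its last target. There are 200 camera calls.

## Task

The clear hinged cover of the chopstick bay in the top tray is standing open. With the fingertips, push the cover over until it lies flat on the bay, then push it forward until its free edge is tucked fully home beneath the tray's retaining lip. Push only: do not pinch the cover, do not lift or shift the tray tower, and leave the chopsticks, dishes, garlic jar and strainer where they are.

Things in the scene. Friction and masses are not known exactly. Their poses are not given: they have to be found in the camera images.
- tower: Tower of three clear plastic trays (190 x 270 mm) on a low pine stand (240 x 330 x 60 mm), one piece, 2.4-3.7 kg, loose on the table. Origin: centre of its underside. +x: from the cover's pivot to the lip, away from the robot; z up. Top rim at z = 206 mm. The chopstick bay spans x -92 to 12 mm, its 3 mm pivot-side wall reaches the rim; dishes and jar stand beyond, x 15 to 92 mm.
- pivot_line (a point): Middle of the cover's pivot line with the cover drawn fully back (cover_slide = 0), fixed on the tower at x = -84, y = 0, z = 199.6 mm in the tower's axes. The pivot runs along the tower's y and moves with the cover by cover_slide along the tower's +x.
- cover (a joint): Angle of the cover about its pivot, rad: 0 = lying flat and level over the bay, about 1.57 = standing upright, 2.0 = stop, leaning back over the pivot side. Stands by slight friction (0.012 N m) when upright; once well over, it falls shut by its own weight (62 g).
- cover_slide (a joint): How far the cover's pivot pins have moved along their slots in the tower's +x, m: 0 = drawn back, 0.013 = end of the slots, edge fully home under the lip. Friction 1.5 N; it stays where left. Slid forward before it is flat, the cover's edge comes to rest on top of the lip (cover about 0.12 rad).
- cover_outside: Outer face of the cover, a frosted panel 250 mm wide (y), 3 mm thick, reaching 77 mm from the pivot. Origin on the pivot line; x to the free edge, z out of the outer face (up when flat, to the robot when open). Face at z = 1.2 mm. Its finger ridge, 130 mm long in y, has a steep 8 mm high face at x = 47 mm that looks to the pivot and a slope from x = 50 down to 66 mm.
- cover_inside: Inner face of the same panel (under side when flat), set in 4 mm from its edges; same origin and axes. Fingers on both faces at once count as pinching.
- cover_edge (a point): Middle of the cover's free edge, 77 mm from the pivot. The panel is 3 mm thick here.
- ridge_foot (a point): Middle of the foot of the finger ridge's steep face, on the outer face 47 mm from the pivot. Push here along the tower's +x to slide the flat cover under the lip.
- lip (a point): Middle of the lower front edge of the retaining lip, a 3 mm thick, 14 mm deep strip along the tray's partition that overhangs the bay towards the pivot; at x = -2, z = 203 mm in the tower's axes. The flat cover, drawn back, ends 5 mm short of it; fully home its edge lies 8 mm beneath it. The gap above the flat panel is 2 mm.
- chopstick1_mid (a point): Middle of a stainless chopstick, 227 mm long, 7 mm square at the handle half, lying along y on the floor of the chopstick bay, 40 mm below the rim.
- chopstick2_mid (a point): Middle of the second chopstick, alike, beside the first.
- dish1: Celadon dipping dish, 68 mm across, 24 mm high, standing in the open bay beyond the partition. Origin: centre of its underside.
- dish2: Second celadon dipping dish, alike.
- garlic_jar: Small glass garlic jar with steel twist cap, 54 mm across, 69 mm high, in the open bay beyond the partition; its top stands 26 mm above the tray's rim. Origin: centre of its underside.
- strainer: Round wire strainer basket, 85 mm across, 55 mm high, with a silicone handle that reaches 160 mm from its centre along its x, standing on the table beside the tower. Origin: centre of its underside.

How it is judged:
By the outcome, as a careful person would: the job done as asked, in the order asked, and still so for the second after the job is handed in, with the robot touching nothing.
It also fails if it takes over 38 s, if anything falls off the work surface, if the arm or the gripper's body presses on something with over 40 N, if the wrist force passes 120 N, or if a joint passes its speed limit or range.

## Working session

There is one attempt and no reset: what is moved stays moved. The work goes in short steps, Python scripts to look and compute and a tool call to move; the robot and the scene stay as the last step left them, time stands still between calls to the robot, and variables do not carry over. Pictures are saved under pics/ and viewed, at most 10 in all, crops included, and the job is handed in when it is done.

Besides the shell and the picture viewer there is one more tool, called after "Call:" as name(argument=value, ...) on one line, values as JSON. apply_moves: Moves the arm, as the interface text tells. Its arguments: {"type":"object","properties":{"increments":{"type":"array","items":{"type":"array","items":{"type":"number"}}},"fingers":{"type":"number"}},"required":["increments"]}

```bash
mkdir -p pics
cat > h.py <<'E'
import numpy as np, cv2
from rig import arm, optics, workorder
def ray(m,uv):
    R=cv2.Rodrigues(np.array(m["rvec"],float))[0]; t=np.array(m["tvec"],float).ravel()
    return R,t,np.array([(uv[0]-m["cx"])/m["fx"],(uv[1]-m["cy"])/m["fy"],1.])
def p3(m,uv,d):
    R,t,r=ray(m,uv); return R.T@(r*d-t)
def onz(m,uv,z):
    R,t,r=ray(m,uv); c=-R.T@t; v=R.T@r; return c+v*(z-c[2])/v[2]
def proj(m,P):
    return cv2.projectPoints(np.array(P,float).reshape(-1,3),np.array(m["rvec"],float),np.array(m["tvec"],float),np.array([[m["fx"],0,m["cx"]],[0,m["fy"],m["cy"]],[0,0,1]]),None)[0].reshape(-1,2)
E
python3 - <<'E'
from h import *
np.set_printoptions(precision=1,suppress=True)
s=arm.sense();print(s["t"],s["tool_pos"],s["ee_rot"])
for c in("scene","side"):
    im,d=optics.camera(c);cv2.imwrite(f"pics/{c}0.png",im);np.save(c+"0.npy",d);m=optics.camera_model(c)
    R,t,_=ray(m,(0,0));print(c,-R.T@t,R[2])
    for n in["tower","pivot_line","cover_edge","ridge_foot","lip","garlic_jar","strainer","dish1","chopstick1_mid"]:
        for r in optics.mark_of(c,n)[:2]:
            u=r["at"];dd=d[int(u[1]),int(u[0])];print(n,np.array(u),round(r["p"],2),dd,p3(m,u,dd),onz(m,u,{"tower":0,"pivot_line":199.6,"lip":203}.get(n,0)))
E
```

```text
0.0 [186.6 490.3 248. ] [-179.9   -0.   159.2]
scene [1232.8  201.7  848.9] [-0.6 -0.  -0.8]
tower [226.2 237.5] 0.82 880.6613 [750.1 -47.9 119.1] [671.4 -88.7   0. ]
pivot_line [195.5 162.1] 0.93 916.4788 [ 599.2 -142.5  200.8] [ 598.  -143.1  199.6]
cover_edge [185.8 132. ] 0.67 1290.9624 [ 265.8 -322.1   -1.2] [ 267.2 -321.4   -0. ]
ridge_foot [193.7 142.5] 0.84 880.7841 [ 590.  -136.2  254.1] [ 315.4 -280.6    0. ]
lip [206.4 182.7] 0.7 927.8062 [ 627.2 -117.4  162.1] [663.3 -98.4 203. ]
garlic_jar [257.8 202.8] 0.65 836.40094 [711.3  27.1 203.6] [546.8 -28.    0. ]
strainer [419.1 224.2] 0.7 1000.54083 [617.9 410.1  46.5] [582.2 422.2   0. ]
dish1 [175.7 227.6] 0.63 791.842 [ 791.6 -126.6  204.3] [ 651.7 -230.7    0. ]
dish1 [216.7 210. ] 0.61 869.9938 [710.2 -70.4 166.6] [ 582.7 -136.8    0. ]
chopstick1_mid [210.1 176.1] 0.51 938.51184 [ 607.2 -113.3  164.3] [ 457.1 -188.9    0. ]
side [ 539.2 -515.3  703.1] [ 0.1  0.7 -0.7]
tower [354.3 349.7] 0.6 606.3853 [ 637.2 -195.9  160.5] [ 666.3 -101.4    0. ]
pivot_line [313.9 304.2] 0.82 616.1335 [ 592.7 -141.5  198.5] [ 592.5 -142.3  199.6]
cover_edge [307.8 272.7] 0.56 560.3216 [ 585.1 -149.1  273.4] [614.4  83.9   0. ]
ridge_foot [308.7 285.3] 0.76 569.2895 [ 585.1 -153.5  254.6] [611.1  51.9   0. ]
ridge_foot [311.2 301. ] 0.65 617.6078 [ 589.7 -137.1  200.6] [609.9  13.8   0. ]
lip [363.1 272.1] 0.95 647.9237 [ 669.6 -105.1  206.2] [ 670.5 -102.4  203. ]
garlic_jar [348.4 237.7] 0.84 718.0793 [667.6 -21.7 193.4] [716.3 165.5   0. ]
garlic_jar [303.1 269.3] 0.48 563.2936 [ 580.2 -143.4  274.3] [606.4  94.5   0. ]
strainer [276.3 173.4] 0.77 1118.5635 [584.6 386.5  29.1] [586.6 425.4   0. ]
dish1 [429.7 309.7] 0.61 645.9772 [ 755.5 -157.3  166.9] [822.8 -45.9   0. ]
dish1 [382.3 268.7] 0.56 705.7215 [711.1 -70.4 165.6] [764.1  66.8   0. ]
```

```bash
python3 -c "
import cv2
a=cv2.imread('pics/scene0.png')[80:320,100:460];b=cv2.imread('pics/side0.png')[190:400,200:520]
cv2.imwrite('pics/a.png',cv2.resize(a,None,fx=2.2,fy=2.2));cv2.imwrite('pics/b.png',cv2.resize(b,None,fx=2.4,fy=2.4))"
```

```text
(no output)
```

View pics/a.png

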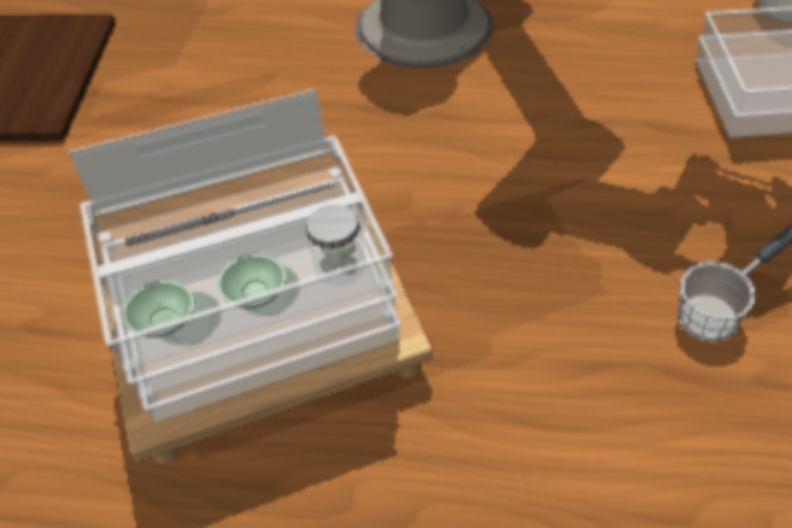

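View pics/b.png

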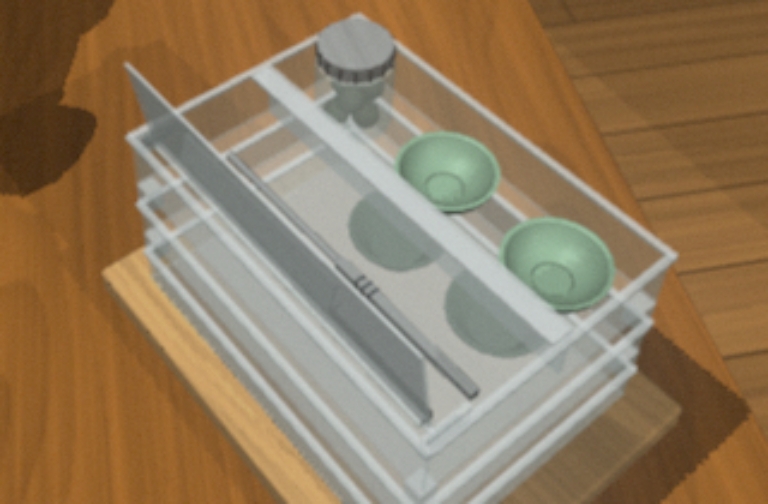

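The scene view shows the cover standing near upright on the robot side (top edge from (133,150) to (243,122)). The tower is yawed, with the jar at its left end and the dishes beyond the lip. Both views show the rim corners clearly, so I'll fit the pose to those.

Run:
```python
from h import *
from scipy.optimize import least_squares
np.set_printoptions(precision=2,suppress=True)
ms=optics.camera_model("scene");mv=optics.camera_model("side")
S=[(138.6,172.3),(251.4,143.6),(277.3,197.3),(150,234.5)]
V=[(378.3,375.4),(254.2,246.2),(350,196.2),(480,297.1)]
C=[(-95,-135,206),(-95,135,206),(95,135,206),(95,-135,206)]
def W(p,P):
    c,s=np.cos(p[2]),np.sin(p[2]);P=np.array(P,float);return np.c_[p[0]+c*P[:,0]-s*P[:,1],p[1]+s*P[:,0]+c*P[:,1],P[:,2]]
def cov(th,r): return (-84+r*np.cos(th),0,199.6+r*np.sin(th))
def f(p):
    X=W(p,C); th=p[3]
    E=[(-84+77*np.cos(th),y,199.6+77*np.sin(th)) for y in(-125,125)]
    O=W(p,[(-84,0,199.6),(-2,0,203)]) ; T=W(p,E)
    return np.r_[(proj(ms,X)-S).ravel(),(proj(mv,X)-V).ravel(),(proj(ms,T)-[(132.7,149.5),(243.2,121.8)]).ravel(),(proj(mv,T[1:])-[(252.9,217)]).ravel(),
      .5*(proj(ms,O[:1])-[(195.5,162.1)]).ravel(),.5*(proj(mv,O)-[(313.9,304.2),(363.1,272.1)]).ravel()]
r=least_squares(f,[670,-98,.3,1.7],loss="soft_l1");p=r.x
print(p,np.degrees(p[2:]));print(f(p).reshape(-1,2))
print("pivot,ridge,lip,edge",W(p,[(-84,0,199.6),(-84+47*np.cos(p[3]),0,199.6+47*np.sin(p[3])),(-2,0,203),cov(p[3],77)]))
np.save("pose.npy",p)
print(arm.sense()["t"])
```

```text
[668.66 -98.44   0.49   1.72] [27.97 98.31]
[[-1.4  -0.2 ]
 [ 0.11 -2.07]
 [-0.38 -1.76]
 [-1.24  0.76]
 [-0.06  1.71]
 [ 0.21 -0.83]
 [-0.25 -1.09]
 [ 0.84 -2.12]
 [-2.31 -1.47]
 [ 0.19 -2.14]
 [ 0.06 -2.4 ]
 [ 1.32 -0.45]
 [ 0.43 -1.44]
 [-1.48 -0.63]]
pivot,ridge,lip,edge [[ 594.47 -137.83  199.6 ]
 [ 588.47 -141.02  246.11]
 [ 666.9   -99.38  203.  ]
 [ 584.64 -143.05  275.79]]
1.0
```

Call:
apply_moves(increments=[[0,0,-2.9,0,0,0],[0,0,-2.9,0,0,0],[-22.7,-19.4,-2.9,0,0,16.4],[-22.7,-19.4,-2.9,0,0,16.4],[-22.7,-19.4,-2.9,0,0,16.4],[-22.7,-19.4,-2.9,0,0,16.4],[-22.7,-19.4,-2.9,0,0,16.4],[-22.7,-19.4,-2.9,0,0,16.4],[-22.7,-19.4,-2.9,0,0,16.4],[-22.7,-19.4,-2.9,0,0,16.4]], fingers=1)

```text
t: 2.25
tool_pos: [426.9, 49.8, 321.0]
ee_rot: [180.0, -0.0, 72.8]
wrist_force: [2.1, 0.3, -0.0]
opening: 0.013
grasp_force: 0.0
```

Call:
apply_moves(increments=[[-6.8,7.0,0,0,0,5.6],[-6.8,7.0,0,0,0,5.6],[-6.8,7.0,0,0,0,5.6],[-6.8,7.0,0,0,0,5.6],[-6.8,7.0,0,0,0,5.6],[-6.8,7.0,0,0,0,5.6]])

```text
t: 3.0
tool_pos: [544.5, -161.2, 320.4]
ee_rot: [-179.9, 0.0, 28.5]
wrist_force: [0.3, 1.1, 0.1]
opening: 0.003
grasp_force: 0.0
```

```bash
cat >> h.py <<'E'
def tw():
    p=np.load("pose.npy");s=arm.sense();q=np.array(s["tool_pos"]);d=q[:2]-p[:2];c,n=np.cos(p[2]),np.sin(p[2])
    print("t",s["t"],"tower xy z",np.round([c*d[0]+n*d[1],-n*d[0]+c*d[1],q[2]],1),"rot",np.round(s["ee_rot"],1),"need yaw",round(float(np.degrees(p[2])),1),"F",np.round(s["wrist_force"],1))
E
python3 -c "
from h import *
tw()
im,d=optics.camera('scene');cv2.imwrite('pics/c.png',cv2.resize(im[40:320,60:400],None,fx=2.2,fy=2.1))"
```

```text
t 3.0 tower xy z [-139.1    2.8  320.4] rot [-179.9    0.    28.5] need yaw 28.0 F [0.3 1.1 0.1]
```

View pics/c.png

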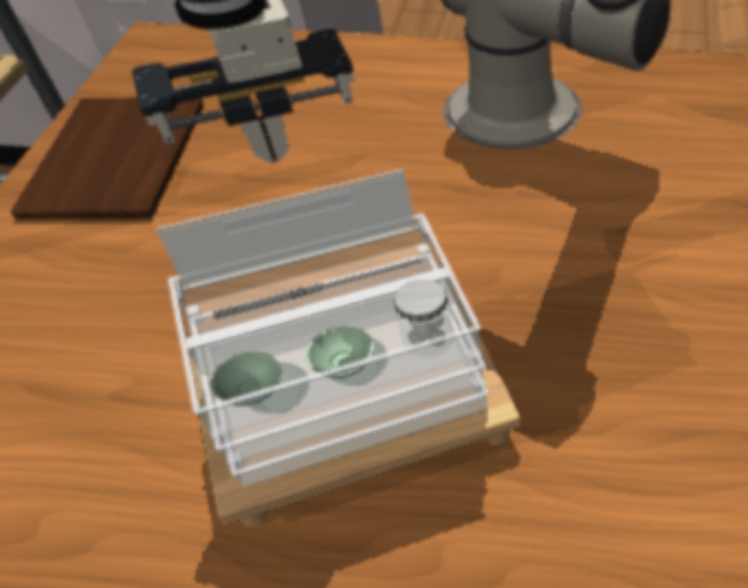

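The gripper (fingertip at crop (270,155)) is behind the cover and clear of everything. Next I lower it and start pushing.

Call:
apply_moves(increments=[[0,0,2.3,0,0,0],[0,0,2.3,0,0,0],[0.5,0,2.3,0,0,0],[0.8,0,2.3,0,0,0],[1.0,0,2.3,0,0,0],[1.2,0,2.3,0,0,0],[1.4,0,2.3,0,0,0],[1.6,0,2.3,0,0,0],[1.8,0,2.3,0,0,0]])

```text
t: 4.18
tool_pos: [584.7, -140.0, 263.7]
ee_rot: [-180.0, -0.0, 28.4]
wrist_force: [-0.1, 0.1, -0.2]
opening: 0.004
grasp_force: 0.1
```

Call:
apply_moves(increments=[[0.2,0,0,0,0,0],[0.4,0,0,0,0,0],[0.6,0,0,0,0,0],[0.8,0,0,0,0,0],[1.0,0,0,0,0,0],[1.0,0,0,0,0,0]])

```text
t: 4.92
tool_pos: [606.7, -127.9, 263.6]
ee_rot: [-180.0, -0.0, 28.4]
wrist_force: [-0.0, 0.2, 0.3]
opening: 0.009
grasp_force: 0.0
```

```bash
python3 -c "
from h import *
tw()
im,d=optics.camera('side');cv2.imwrite('pics/d.png',cv2.resize(im[150:400,200:520],None,fx=2.4,fy=2.4))"
```

```text
t 4.925 tower xy z [-68.5   3.  263.6] rot [-180.    -0.    28.4] need yaw 28.0 F [-0.   0.2  0.3]
```

View pics/d.png

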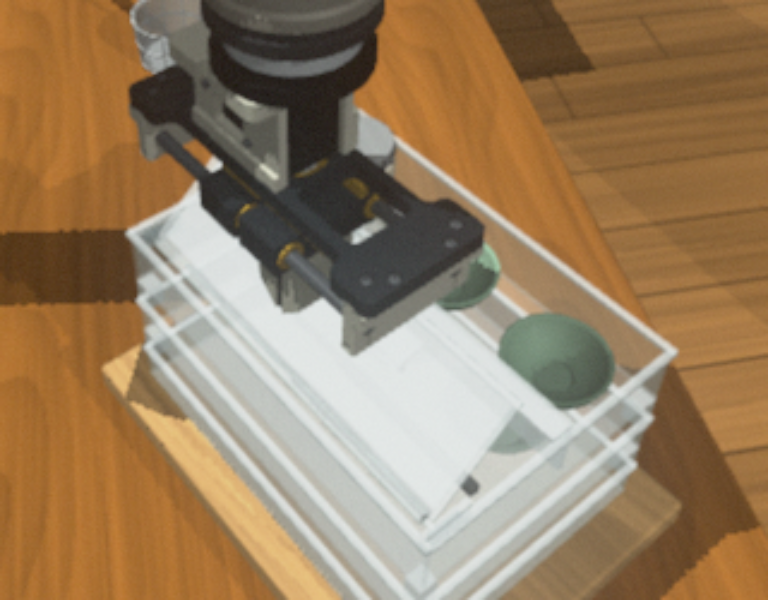

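The cover has tipped over. Its right end runs from (430,520) to (520,405), next to the lip. I'll measure its angle and slide from depth.

```bash
cat >> h.py <<'E'
def cover(cam,ylim=((-115,-70),(70,115))):
    p=np.load("pose.npy");im,d=optics.camera(cam);m=optics.camera_model(cam)
    v,u=np.mgrid[0:400,0:640];R,t,_=ray(m,(0,0))
    P=np.stack([(u-m["cx"])/m["fx"]*d,(v-m["cy"])/m["fy"]*d,d],-1).reshape(-1,3)-t;P=P@R
    P=P[d.ravel()>0];c,n=np.cos(p[2]),np.sin(p[2]);D=P[:,:2]-p[:2]
    T=np.c_[c*D[:,0]+n*D[:,1],-n*D[:,0]+c*D[:,1],P[:,2]]
    for a,b in ylim:
        k=T[(T[:,1]>a)&(T[:,1]<b)&(T[:,2]>150)&(T[:,2]<290)]
        print(cam,(a,b),[(x,round(float(np.median(k[abs(k[:,0]-x)<2.5,2])),1)) for x in range(-95,20,5) if (abs(k[:,0]-x)<2.5).sum()>3])
    return im,T
E
python3 -c "
from h import *
tw()
cover('side');cover('scene')
for c in('side','scene'):
    m=optics.camera_model(c)
    for n in('cover_edge','ridge_foot','lip','pivot_line'):
        for r in optics.mark_of(c,n)[:1]:print(c,n,np.round(r['at'],1),round(r['p'],2),np.round(onz(m,r['at'],201),1))
tw()
"
```

```text
t 4.975 tower xy z [-68.8   3.  263.6] rot [-180.     0.    28.4] need yaw 28.0 F [-0.5 -0.1 -0.7]
side (-115, -70) [(-95, 183.3), (-90, 200.0), (-85, 202.0), (-80, 204.5), (-75, 207.9), (-70, 212.8), (-65, 217.4), (-60, 221.3), (-55, 225.3), (-50, 229.6), (-45, 233.7), (-40, 237.9), (-35, 242.2), (-30, 246.4), (-25, 248.0), (-20, 162.3), (-15, 161.8), (-10, 162.2), (-5, 162.6), (0, 163.4), (5, 204.8), (10, 191.1), (15, 204.5)]
side (70, 115) [(-95, 192.7), (-90, 200.3), (-85, 202.5), (-80, 204.8), (-75, 208.2), (-70, 213.3), (-65, 217.5), (-60, 221.1)]
scene (-115, -70) [(-95, 198.7), (-90, 173.5), (-85, 161.2), (-80, 162.5), (-75, 162.2), (-70, 185.7), (-65, 168.1), (-60, 165.0), (-55, 161.3), (-50, 161.0), (-45, 161.8), (-40, 231.7), (-35, 235.9), (-30, 240.4), (-25, 242.2), (-20, 245.9), (0, 204.2), (5, 204.3), (10, 204.6), (15, 193.1)]
scene (70, 115) [(-95, 193.7), (-90, 172.8), (-85, 162.3), (-80, 162.2), (-75, 161.3), (-70, 163.2), (-65, 165.2), (-60, 164.2), (-55, 161.5), (-50, 161.2), (-45, 162.0), (-40, 232.0), (-35, 235.8), (-30, 239.5), (-25, 242.0), (-20, 245.6), (0, 204.5), (5, 204.7), (10, 204.7), (15, 204.3)]
side ridge_foot [337.6 278.7] 0.74 [ 632.6 -106.   201. ]
side lip [334.4 273.8] 0.69 [630.  -96.4 201. ]
side pivot_line [314.4 303.8] 0.85 [ 593.2 -142.8  201. ]
scene cover_edge [198.4 164.5] 0.75 [ 606.6 -133.4  201. ]
scene ridge_foot [199.  162.2] 0.83 [ 599.  -134.1  201. ]
scene lip [206.1 183.3] 0.94 [663.4 -99.5 201. ]
scene pivot_line [197.  163.4] 0.69 [ 603.3 -137.7  201. ]
t 5.475 tower xy z [-69.    2.9 263.8] rot [-180.    -0.    28.4] need yaw 28.0 F [0.1 0.3 0.5]
```

```bash
python3 -c "
from h import *
cover('side');cover('scene');tw()"
```

```text
side (-115, -70) [(-95, 182.7), (-90, 199.9), (-85, 202.1), (-80, 200.2), (-75, 199.6), (-70, 200.1), (-65, 200.1), (-60, 200.3), (-55, 200.1), (-50, 200.2), (-45, 200.0), (-40, 200.2), (-35, 200.1), (-30, 200.0), (-25, 199.9), (-20, 199.8), (-15, 200.1), (-10, 200.0), (-5, 204.4), (0, 205.1), (5, 205.2), (10, 180.1), (15, 204.1)]
side (70, 115) [(-95, 189.2), (-90, 201.0), (-85, 202.0), (-80, 200.1), (-75, 199.3), (-70, 200.3), (-65, 200.1), (-60, 200.3), (-55, 200.0), (-50, 200.0), (-45, 199.6)]
scene (-115, -70) [(-95, 203.6), (-90, 200.9), (-85, 199.9), (-80, 200.7), (-75, 199.2), (-70, 199.1), (-65, 198.6), (-60, 199.1), (-55, 198.8), (-50, 198.9), (-45, 199.3), (-40, 199.7), (-35, 199.3), (-30, 199.1), (-25, 199.3), (-20, 199.0), (-15, 199.5), (-10, 200.0), (-5, 200.4), (0, 203.9), (5, 204.3), (10, 204.3), (15, 192.3)]
scene (70, 115) [(-95, 202.7), (-90, 199.5), (-85, 201.0), (-80, 200.2), (-75, 198.9), (-70, 199.1), (-65, 199.2), (-60, 199.2), (-55, 198.7), (-50, 199.0), (-45, 199.0), (-40, 198.8), (-35, 198.7), (-30, 200.1), (-25, 199.4), (-20, 199.0), (-15, 199.3), (-10, 199.5), (-5, 201.1), (0, 203.9), (5, 203.9), (10, 205.1), (15, 204.4)]
t 5.575 tower xy z [-68.9   2.9 263.7] rot [-180.    -0.    28.4] need yaw 28.0 F [ 0.1 -0.3  0.2]
```

The cover is now flat at z≈200, with its edge short of the lip. I'll lower the shut fingers to just above the panel, behind the ridge, then advance.

Call:
apply_moves(increments=[[0,0,1.0,0,0,0],[0,0,1.35,0,0,0],[0,0,1.45,0,0,0],[0,0,1.5,0,0,0],[0,0,1.5,0,0,0]])

```text
t: 6.2
tool_pos: [606.7, -128.3, 226.8]
ee_rot: [180.0, -0.0, 28.4]
wrist_force: [-0.3, -0.2, 0.4]
opening: 0.003
grasp_force: 0.0
```

Call:
apply_moves(increments=[[0.25,0,0,0,0,0],[0.5,0,0,0,0,0],[0.7,0,0,0,0,0],[0.8,0,0,0,0,0],[0.8,0,0,0,0,0]])

```text
t: 6.82
tool_pos: [624.1, -118.5, 226.0]
ee_rot: [-180.0, 0.0, 28.4]
wrist_force: [-0.2, -1.0, 0.6]
opening: -0.0
grasp_force: 0.0
```

```bash
python3 -c "
from h import *
tw()
im,d=optics.camera('side');cv2.imwrite('pics/e.png',cv2.resize(im[220:400,230:430],None,fx=3.3,fy=3.3))"
```

```text
t 6.825 tower xy z [-48.7   3.2 226. ] rot [-180.     0.    28.4] need yaw 28.0 F [-0.2 -1.   0.6]
```

View pics/e.png

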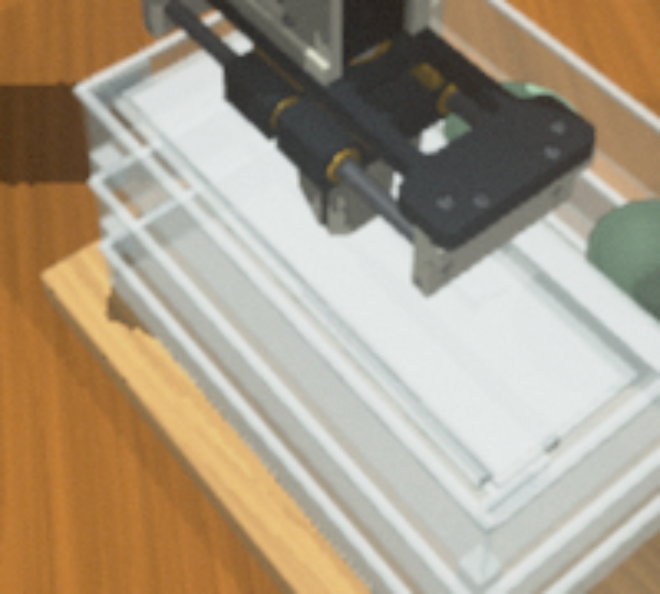

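The cover lies flat with the fingertip (crop (340,220)) on the panel behind the ridge. I'll push forward slowly and watch the force.

Call:
apply_moves(increments=[[0.08,0,0.04,0,0,0],[0.16,0,0.04,0,0,0],[0.24,0,0.04,0,0,0],[0.32,0,0.04,0,0,0],[0.4,0,0.04,0,0,0]])

```text
t: 7.5
tool_pos: [633.0, -113.9, 225.2]
ee_rot: [180.0, 0.0, 28.4]
wrist_force: [0.2, -1.4, 1.0]
opening: 0.001
grasp_force: 0.8
```

```bash
python3 -c "
from h import *
tw();cover('side',((-115,-70),));tw()"
```

```text
t 7.5 tower xy z [-38.8   3.1 225.2] rot [180.    0.   28.4] need yaw 28.0 F [ 0.2 -1.4  1. ]
side (-115, -70) [(-95, 184.0), (-80, 200.5), (-75, 202.2), (-70, 169.8), (-65, 199.6), (-60, 200.1), (-55, 200.5), (-50, 200.2), (-45, 200.5), (-40, 200.2), (-35, 200.1), (-30, 200.3), (-25, 200.1), (-20, 200.3), (-15, 200.3), (-10, 200.2), (-5, 201.1), (0, 205.2), (5, 205.2), (10, 205.2), (15, 204.1)]
t 7.55 tower xy z [-38.6   3.1 225.2] rot [180.   -0.   28.4] need yaw 28.0 F [ 0.  -0.7 -0.3]
```

Call:
apply_moves(increments=[[0.06,0,0,0,0,0],[0.12,0,0,0,0,0],[0.12,0,0,0,0,0]])

```text
t: 7.92
tool_pos: [634.9, -112.9, 225.2]
ee_rot: [-180.0, 0.1, 28.4]
wrist_force: [-4.0, -2.7, 1.5]
opening: 0.003
grasp_force: 2.4
```

Call:
apply_moves(increments=[[0.04,0,0,0,0,0],[0.08,0,0,0,0,0],[0.08,0,0,0,0,0]])

```text
t: 8.3
tool_pos: [635.2, -112.7, 225.1]
ee_rot: [-179.9, 0.3, 28.4]
wrist_force: [-10.8, -6.0, 4.1]
opening: 0.005
grasp_force: 5.8
```

```bash
python3 -c "
from h import *
tw()
im,T=cover('side',((-115,-70),))
k=T[(T[:,1]>-115)&(T[:,1]<-70)]
print([(x,round(float(np.median(k[abs(k[:,0]-x)<1,2])),1)) for x in range(-92,-58,2)]);tw()
cv2.imwrite('pics/f.png',cv2.resize(im[220:400,230:430],None,fx=3.3,fy=3.3))"
```

```text
t 8.3 tower xy z [-36.2   3.1 225.1] rot [-179.9    0.3   28.4] need yaw 28.0 F [-10.8  -6.    4.1]
side (-115, -70) [(-95, 183.6), (-75, 201.1), (-70, 169.9), (-65, 198.9), (-60, 200.2), (-55, 200.4), (-50, 200.1), (-45, 200.2), (-40, 200.2), (-35, 200.2), (-30, 200.1), (-25, 200.1), (-20, 199.9), (-15, 200.3), (-10, 200.2), (-5, 201.5), (0, 205.0), (5, 205.4), (10, 205.2), (15, 204.2)]
[(-92, nan), (-90, nan), (-88, nan), (-86, nan), (-84, 63.4), (-82, 111.9), (-80, 112.2), (-78, 199.9), (-76, 200.6), (-74, 201.5), (-72, 291.7), (-70, 169.8), (-68, 200.2), (-66, 200.0), (-64, 200.0), (-62, 200.9), (-60, 201.7)]
t 8.35 tower xy z [-36.3   3.1 225.1] rot [-179.9    0.3   28.4] need yaw 28.0 F [-9.8 -6.2  4.1]
  return _methods._mean(a, axis=axis, dtype=dtype,
  ret = ret.dtype.type(ret / rcount)
```

View pics/f.png

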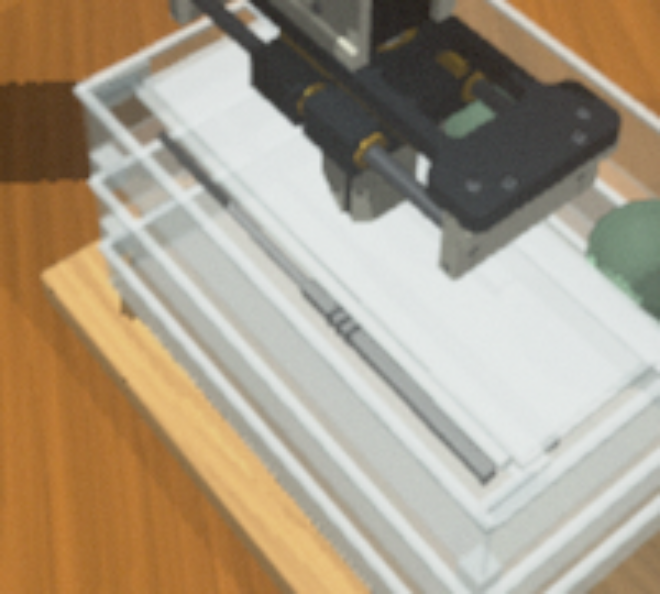

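The force rose to about 12 N and motion stopped, while the tower corner stays at crop (488,520). That suggests the end of the slots. I'll back off, lift clear and check.

Call:
apply_moves(increments=[[-0.2,0,0,0,0,0],[-0.4,0,0,0,0,0],[-0.4,0,-1,0,0,0],[-0.4,0,-3,0,0,0],[-2.4,0,-5,0,0,0],[-4.4,0,-5,0,0,0],[-5.4,0,-5,0,0,0],[-5.4,0,-5,0,0,0]])

```text
t: 9.35
tool_pos: [517.6, -176.3, 351.1]
ee_rot: [179.9, -0.1, 28.3]
wrist_force: [-0.0, 0.3, 0.1]
opening: 0.003
grasp_force: 0.0
```

```bash
python3 -c "
from h import *
tw()
p=np.load('pose.npy');c,n=np.cos(p[2]),np.sin(p[2])
ms=optics.camera_model('side');mc=optics.camera_model('scene')
P=lambda x,y,z:[p[0]+c*x-n*y,p[1]+n*x+c*y,z]
A=proj(ms,[P(-84,-120,200),P(-71,-120,200)]);print('13mm px side',A[1]-A[0])
im,T=cover('side');im2,T=cover('scene')
for cam,m in(('side',ms),('scene',mc)):
    for nme in('cover_edge','ridge_foot','lip','pivot_line'):
        for r in optics.mark_of(cam,nme)[:1]:
            q=onz(m,r['at'],201)[:2]-p[:2];print(cam,nme,np.round(r['at'],1),round(r['p'],2),np.round([c*q[0]+n*q[1],-n*q[0]+c*q[1]],1))
b=cv2.resize(im[190:400,240:500],None,fx=3,fy=2.8);cv2.imwrite('pics/g.png',b)
cv2.imwrite('pics/g2.png',cv2.resize(im2[80:320,100:460],None,fx=2.2,fy=2.2))
tw()"
```

```text
t 9.35 tower xy z [-169.9    2.1  351.1] rot [ 1.799e+02 -1.000e-01  2.830e+01] need yaw 28.0 F [-0.   0.3  0.1]
13mm px side [ 7.85558697 -6.1369988 ]
side (-115, -70) [(-95, 184.0), (-75, 200.6), (-70, 168.8), (-65, 199.2), (-60, 200.0), (-55, 200.1), (-50, 200.1), (-45, 200.3), (-40, 200.0), (-35, 200.2), (-30, 200.1), (-25, 200.1), (-20, 200.0), (-15, 199.9), (-10, 200.1), (-5, 201.1), (0, 205.1), (5, 205.2), (10, 205.1), (15, 204.4)]
side (70, 115) [(-95, 166.0), (-75, 162.8), (-70, 162.7), (-65, 167.2), (-60, 161.9), (-5, 200.3), (0, 204.5), (5, 205.6), (10, 205.2)]
scene (-115, -70) [(-95, 200.6), (-90, 195.4), (-70, 200.5), (-65, 199.3), (-60, 199.3), (-55, 199.3), (-50, 199.5), (-45, 199.2), (-40, 199.3), (-35, 199.5), (-30, 199.2), (-25, 199.3), (-20, 199.5), (-15, 199.4), (-10, 199.3), (-5, 200.3), (0, 204.2), (5, 204.9), (10, 204.7), (15, 192.0)]
scene (70, 115) [(-95, 199.4), (-90, 193.7), (-70, 200.2), (-65, 199.4), (-60, 199.1), (-55, 199.2), (-50, 199.5), (-45, 199.4), (-40, 199.7), (-35, 199.1), (-30, 199.2), (-25, 199.4), (-20, 199.3), (-15, 198.7), (-10, 199.1), (-5, 200.9), (0, 203.9), (5, 204.7), (10, 204.5), (15, 203.6)]
side cover_edge [361.5 271.4] 0.81 [ 0.1 -0.8]
side ridge_foot [349.  281.1] 0.72 [-25.6  -3.1]
side lip [361.5 269.4] 0.92 [2.6 2. ]
side pivot_line [315.1 303. ] 0.62 [-86.   -3.3]
scene cover_edge [205.7 186.6] 0.63 [ 4.4 -1.5]
scene ridge_foot [204.3 178.3] 0.87 [-22.    1.2]
scene lip [205.3 182.6] 0.6 [-8.   0.3]
scene pivot_line [195.1 161.7] 0.91 [-83.5  -6.9]
t 9.85 tower xy z [-168.5    2.2  349.9] rot [-180.     0.    28.4] need yaw 28.0 F [-0.  -0.3  0.1]
```

View pics/g.png

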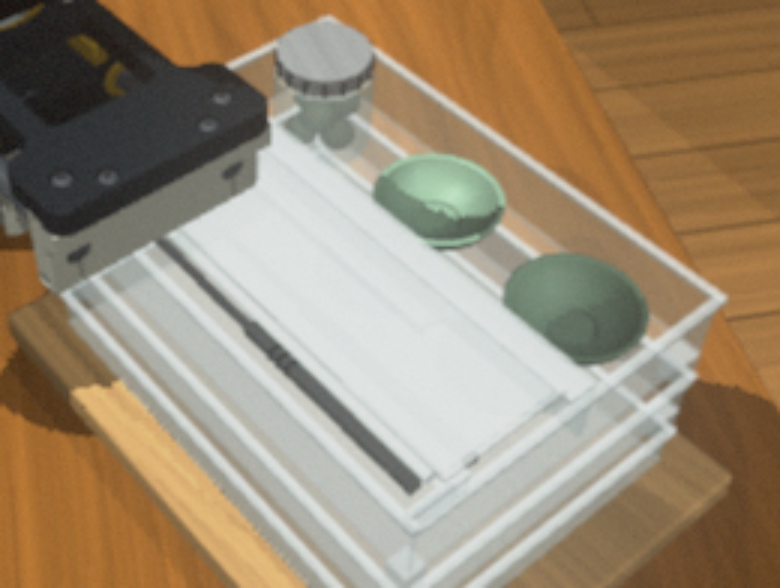

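View pics/g2.png

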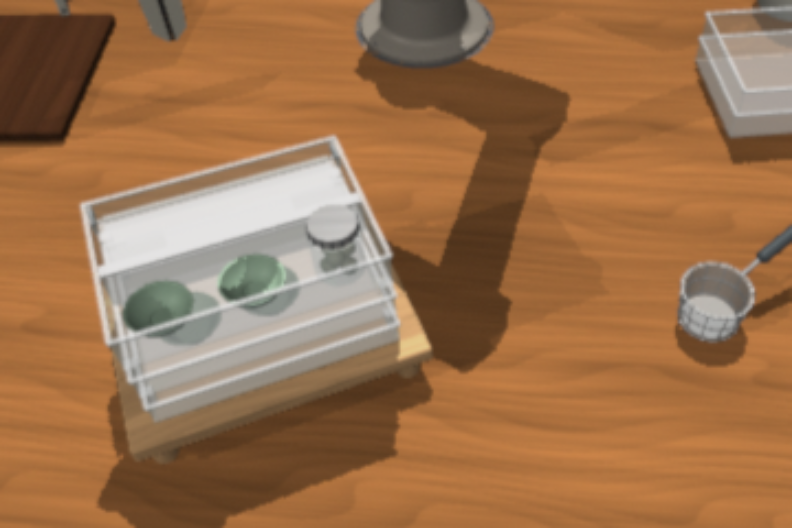

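The cover is flat on both sides, at z≈199.5–200. It moved about 7.6 px right and 6 px up in the side view, which matches the full 13 mm of travel. The ridge now sits at x≈-24. The tower corners, jar, dishes and strainer are where they were, so I'll hand in.

```bash
python3 -c "
from rig import workorder
print(workorder.hand_in())"
```

```text
the job is handed in; nothing more can be done
None
```

The cover lies flat with its free edge pushed fully home under the lip (about 13 mm of slide, measured from the images), nothing else appears to have moved, and the job was handed in at about 10 s of the 38 s allowed; the hand-in gave no verdict.

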